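# Shut and lock the gear cover of a bench sander

## Robot

A 6-joint arm with a two-finger parallel gripper is mounted at the origin on the work surface. World frame = base frame: x ahead of the robot, y to its left, z up, the work surface at z = 0. Lengths are in mm, angles in rad, forces in N, time in s.
With the tool pointing down it reaches from about 275 to 1000 mm from the base axis. Payload 8.4 kg.
Tool frame: the origin (TCP) lies between the finger pads; the fingertips stand 8 mm ahead of it and the grasp point (between the pads) lies 11 mm behind it (tcp_to_tips is the distance from the TCP to the fingertips, in mm); z points along the fingers, y is the line along which they close (so a half turn about z gives the same grasp; the last joint's range is limited). The gripper opens to 85 mm and grips with 20 to 120 N. Pads are 22 mm wide; open, the fingers measure 114 mm over their backs; the gripper's body (76 mm by 85 mm) begins 54 mm behind the grasp point. The pads swing forward as they close: fully open they stand 13 mm farther back than shut.
Start: joints at [1.103, 0.353, 1.633, -0, 1.155, -0.002], TCP at [280.71, 558.417, 239.281] pointing down, gripper open.
Joint ranges: [-2.63, 2.63], [-0.92, 2.1], [0.06, 2.66], [-1.3, 4.44], [0, 2.69], [-3.02, 3.02]. Speed limits (rad/s): [2.22, 2.22, 2.79, 3.14, 3.14, 3.14].

## Interface

Orientations are given as [roll, pitch, yaw] about the fixed x, y, z axes, in that order (R = Rz(yaw) Ry(pitch) Rx(roll)).
In Python, from rig import * gives the robot as it stands.
- The arm moves only by the tool step_arm, never from a script. Its argument "motion" is a list of rows, each an object with "claw": the finger opening in mm, from 0 to 85.4; "delta_pos": the shift along the tool's x, y, z in mm, a list of three; "turn": the turn about the tool's z in rad. In form: [{"claw": claw, "delta_pos": [dx, dy, dz], "turn": turn}, ...]. A call has 1 to 8 rows; each row shifts and turns the commanded pose from where the row before left it, along the tool's axes as they then stand; what a row does not reach is not made up. A row lasts 1/12 s, in which the tool goes at most 41.7 mm and 7.16 degrees, less where a joint would pass 70% of its speed; a pose out of reach is approached as far as the arm can. A call is refused whole if a number of a shift passes 41.7 or a number of a turn 0.125, either way. A call with a gripper value outside its range is refused whole. The fingers move at their own pace and stop on an object; "force" is the grip in N (left out, the last holds). Time passes only in rows, so rows that do not move let the fingers close. It gives the time, the measured TCP pose, the force, the opening and the grip force at its end, in the units of the state.
- sense(): the state, without advancing time (a new reading comes with each control period).
- grab_frame(name): name is "scene" or "top" or "wrist"; returns a dict with "img" (420x560x3 uint8, red, green, blue), "vertical_fov" (degrees; the focal length in pixels is half the picture's height over the tangent of half this angle, whatever the lens; pixels are square), "cx", "cy" (the principal point, pixels), "R" (3x3) and "t" (3): a world point X has camera coordinates R X + t. Camera axes: x right, y down, z forward; pixel columns grow to the right and rows downward; lengths in mm; the calibration is good to about 2 mm. The wrist camera is an equidistant fisheye: a pixel r from the principal point sees the ray r / f radians off the axis. A picture is of the moment at which its call begins. There is no depth.
- sign_off(): hands the job in; it is judged then, once.
The state is a dict: "clock": time; "qpos": joint angles; "qvel": joint speeds; "joint_efforts": joint torques, N m; "eef_pos": TCP position; "tcp_rot": TCP orientation; "contact_force": force on the tool from outside, world axes, zero at the start; "wrist_torque": the same for the moment, N m; "opening": opening from 0.0 (shut) to 1.0 (fully open); "grasp_force": force on a finger pad.
Only numpy, scipy, OpenCV 4.12 (cv2) and the standard library are available. Lean on these libraries where they do the work, as an engineer would, in place of code of your own. Each camera call takes 0.05 s, during which the arm holds its last target. There are 200 camera calls.

## Task

Close the yellow gear cover on the green machine, then lock it with its two orange wing studs: push each one in until you feel it bottom, turn it a quarter turn clockwise and let it go so that it stays caught. Do not ram or force the studs in their sockets, and leave the tools, jar and other things around where they are.

Things in the scene. Friction and masses are not known exactly. Their poses are not given: they have to be found in the camera images.
- housing: Green machine housing fixed to the bench, 260 mm deep (x) by 270 mm wide (y). Origin: centre of its underside, on the bench; z up; its front faces -x. Its front slopes: the face begins 70 mm above the bench at x = -130 mm and rises at 32 degrees from level towards +x, to a flat deck 176 mm high (x = 36 to 130 mm).
- cover (a joint): Opening angle of the yellow cover about its level hinge at the top of the slope: 0 is shut flat on the slope, grows as the lower edge rises (up to 1.0). It starts ajar and stays where it is left (a stiff hinge: 2 to 3 N down on the tab shut it).
- cover_tab (a point): Point on the upper surface of the black tab in the middle of the cover's lower edge, 180 mm from the hinge line. The tab is 50 mm wide and ends 11 mm beyond this point. Frame of the cover: z out of the cover's outer face, -x from the hinge to the tab, y along the hinge. The cover is 165 mm by 220 mm, 4 mm thick; the hinge line lies in its underside.
- left_head (a point): Middle of the top of the orange wing of the left stud (cover's +y side, y = 75 mm, 115 mm from the hinge line). Wing: 40 mm long (x; white stripe at the +x end), 10 mm thick (y), 26 mm tall; z is the stud's axis, out of the cover. Sprung out, its top is 48 mm and its underside 22 mm above the cover, on a 14 mm round stem. Pinch it across its 10 mm.
- left_turn (a joint): Clockwise turn of the left wing, looking onto the cover from outside: 0 at the start (along the slope, stripe uphill at the white dot), 1.57 locked (level, stripe at the red dot); end stops -0.05 and 1.62. Under the shut cover a cross pin stands in a slot and blocks turning unless the stud is held within 2 mm of its bottom.
- left_seat (a point): Point on the cover's upper surface on the left stud's axis; axes as cover_tab. left_head is 48 mm above it with the stud out, less its travel when pushed in. Turned a quarter and let go at the bottom, the stud springs back only about 5 mm and stays caught, 3 to 15 mm in. The cover must be shut first, or there is nothing to catch.
- left_push: The left stud's stem with its wing; origin on its axis, at the cover's upper surface when out; axes as cover_tab. The spring resists with 4 N at first and 0.35 N more per mm. It bottoms hard somewhere between 8 and 20 mm of travel: this differs for each stud and start, cannot be seen, only felt. Over 40 N on its socket damages it.
- right_head (a point): Middle of the top of the orange wing of the right stud (cover's -y side, y = -75 mm, 115 mm from the hinge line). Wing: 40 mm long (x; white stripe at the +x end), 10 mm thick (y), 26 mm tall; z is the stud's axis, out of the cover. Sprung out, its top is 48 mm and its underside 22 mm above the cover, on a 14 mm round stem. Pinch it across its 10 mm.
- right_turn (a joint): Clockwise turn of the right wing, looking onto the cover from outside: 0 at the start (along the slope, stripe uphill at the white dot), 1.57 locked (level, stripe at the red dot); end stops -0.05 and 1.62. Under the shut cover a cross pin stands in a slot and blocks turning unless the stud is held within 2 mm of its bottom.
- right_seat (a point): Point on the cover's upper surface on the right stud's axis; axes as cover_tab. right_head is 48 mm above it with the stud out, less its travel when pushed in. Turned a quarter and let go at the bottom, the stud springs back only about 5 mm and stays caught, 3 to 15 mm in. The cover must be shut first, or there is nothing to catch.
- right_push: The right stud's stem with its wing; origin on its axis, at the cover's upper surface when out; axes as cover_tab. The spring resists with 4 N at first and 0.35 N more per mm. It bottoms hard somewhere between 8 and 20 mm of travel: this differs for each stud and start, cannot be seen, only felt. Over 40 N on its socket damages it.
- grease_jar: Jar, 48 mm across, 55 mm tall, red cap, standing on the machine's deck; origin under its middle. Not to be moved.
- screwdriver: Screwdriver lying by the machine's left side; origin under its middle. Not to be moved.
- wrench: Wrench lying by the machine's right side; origin under its middle. Not to be moved.
- offcut: Wood offcut, 90 x 50 x 30 mm, in front of the machine; origin under its middle. Not to be moved.
- screw_tin: Tin, 70 mm across, 70 mm tall, at the left; origin under its middle. Not to be moved.
- parts_cup: White cup, 70 mm across, 60 mm tall, at the right; origin under its middle. Not to be moved.

How it is judged (in metres and radians):
On the way, in this order (a step that is already met when the one before it is completed fails the run):
1. the cover is shut (value of joint cover below 0.03 rad), for 0.2 s.
2. one of the two studs is caught (((value of joint left_turn above 1.38 rad and z of left_head in the frame of left_seat below 0.0465 m) or (value of joint right_turn above 1.38 rad and z of right_head in the frame of right_seat below 0.0465 m))), for 0.2 s.
At the end, for the whole second after the job is handed in: The cover is shut (within 0.03 rad), and both studs are turned clockwise by more than 79 degrees and caught more than 1.5 mm in (value of joint cover below 0.03 rad and value of joint each of left_turn, right_turn above 1.38 rad and z of left_head in the frame of left_seat below 0.0465 m and z of right_head in the frame of right_seat below 0.0465 m); the robot touches nothing.
It fails at once if a stud is rammed or forced in its socket (over 40 N) (contact force between any of left_push, right_push and housing above 40 N).
It fails at once if a tool, jar or other loose thing is shifted by more than 30 mm (distance of any of grease_jar, screwdriver, wrench, offcut, screw_tin, parts_cup from where it was at the start of the episode above 0.03 m).
It also fails if it takes over 67 s, if anything falls off the work surface, if the arm or the gripper's body presses on something with over 40 N, if the wrist force passes 120 N, or if a joint passes its speed limit or range.

## Working session

There is one attempt and no reset: what is moved stays moved. The work goes in short steps, Python scripts to look and compute and a tool call to move; the robot and the scene stay as the last step left them, time stands still between calls to the robot, and variables do not carry over. Pictures are saved under pics/ and viewed, at most 10 in all, crops included, and the job is handed in when it is done.

Besides the shell and the picture viewer there is one more tool, called after "Call:" as name(argument=value, ...) on one line, values as JSON. step_arm: Moves the arm, as the interface text tells. Its arguments: {"type":"object","properties":{"motion":{"type":"array","items":{"type":"object","properties":{"claw":{"type":"number"},"delta_pos":{"type":"array","items":{"type":"number"}},"turn":{"type":"number"}}}},"force":{"type":"number"}},"required":["motion"]}

```bash
ls; mkdir -p pics
python3 - <<'E'
from rig import *
import cv2, numpy as np
s=sense(); print(s)
for n in ["scene","top"]:
    f=grab_frame(n); cv2.imwrite(f"pics/{n}0.png",f["img"][:,:,::-1]); np.savez(f"{n}0.npz",**f)
    print(n,f["vertical_fov"],f["cx"],f["cy"],(-f["R"].T@f["t"]).round(), f["R"].round(3).tolist())
E
```

```text
pics
{'clock': 0.0, 'qpos': array([ 1.10261586e+00,  3.53646628e-01,  1.63415765e+00,  7.74809511e-06,
        1.15522273e+00, -2.39652037e-03]), 'qvel': array([ 0.00054657,  0.00134796, -0.00093248,  0.00050362,  0.00010354,
       -0.0015274 ]), 'joint_efforts': array([ 1.32219186e-03, -6.05268645e+01, -3.42062330e+01,  9.08953348e-05,
        9.41460778e-03,  1.14282523e-05]), 'eef_pos': array([280.47853479, 557.9865524 , 238.55257299]), 'tcp_rot': array([-3.14015832e+00, -1.05215671e-05,  2.67580557e+00]), 'contact_force': array([ 0.08732244,  0.17659309, -0.66178303]), 'wrist_torque': array([-0.02789389,  0.0013864 ,  0.06117781]), 'grasp_force': 0.0, 'opening': 0.9981561554943966}
scene 50.49759163981504 276.34786827445265 215.0753682141832 [1688.  -84.  989.] [[0.076, 0.997, 0.018], [0.614, -0.032, -0.789], [-0.786, 0.071, -0.614]]
top 53.94329050516169 280.60824007877306 207.00551368532476 [ 438.  -17. 1355.] [[-0.01, -0.999, -0.032], [-0.992, 0.014, -0.127], [0.127, 0.031, -0.991]]
```

View pics/scene0.png

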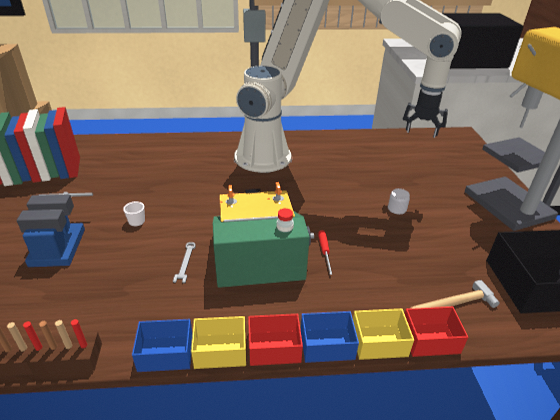

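View pics/top0.png

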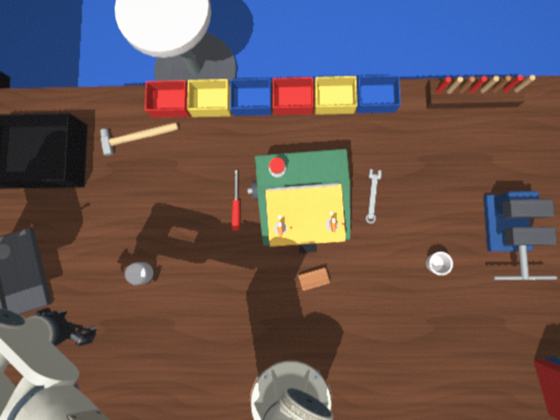

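Run:
```python
import cv2, numpy as np
a=cv2.imread("pics/top0.png")[140:260,240:360]; 
cv2.imwrite("pics/c1.png",cv2.resize(a,None,fx=5,fy=5,interpolation=cv2.INTER_CUBIC))
a=cv2.imread("pics/scene0.png")[175:295,200:330]; 
cv2.imwrite("pics/c2.png",cv2.resize(a,None,fx=5,fy=5,interpolation=cv2.INTER_CUBIC))
```

```text
(no output)
```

View pics/c1.png

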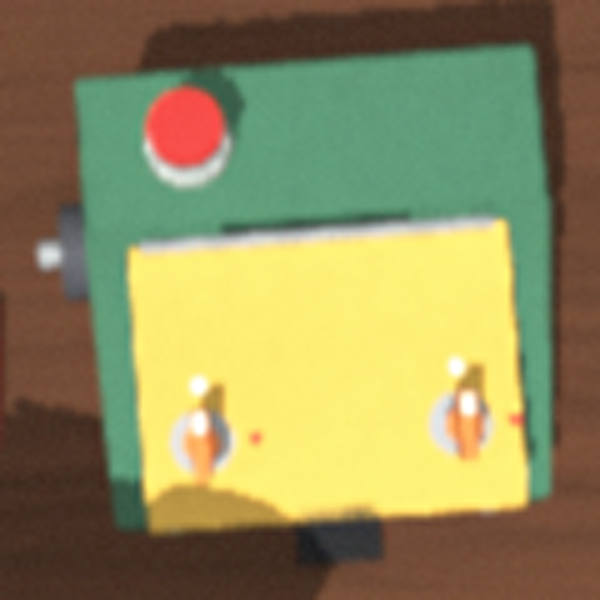

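View pics/c2.png

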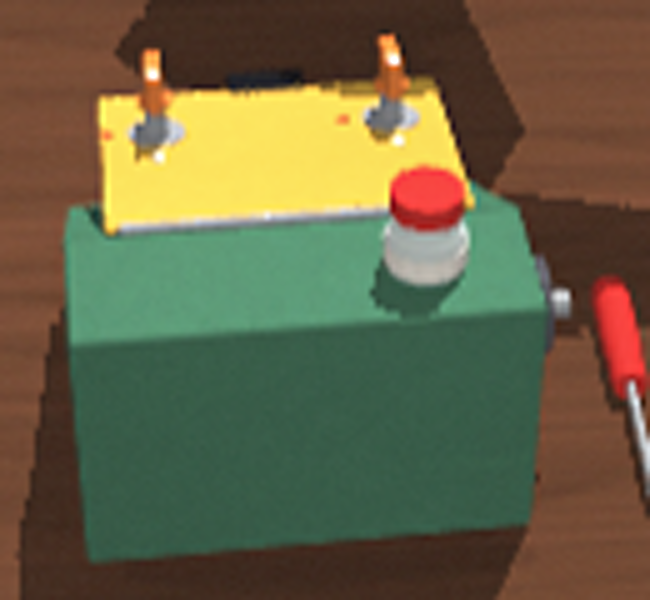

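```bash
cat > fit.py <<'E'
import numpy as np
from scipy.optimize import least_squares
F={n:dict(np.load(f"{n}0.npz")) for n in("scene","top")}
def proj(n,X):
    f=F[n]; c=f["R"]@X+f["t"]; k=210/np.tan(np.radians(f["vertical_fov"]/2))
    return np.array([f["cx"]+k*c[0]/c[2], f["cy"]+k*c[1]/c[2]])
off={"top":(240,140),"scene":(200,175)}
H=lambda *p:("h",np.array(p,float)); C=lambda *p:("c",np.array(p,float))
obs=[("top",H(130,135,176),77,78),("top",H(130,-135,176),532,45),("top",H(-130,135,70),117,530),("top",H(-130,-135,70),548,498),
("scene",H(130,135,176),548,308),("scene",H(130,-135,176),72,347),("scene",H(130,-135,0),92,562),("scene",H(130,135,0),527,523),("scene",H(36,-135,176),68,210),
("top",C(0,110,4),130,248),("top",C(0,-110,4),505,220),("top",C(-165,110,4),148,533),("top",C(-165,-110,4),528,508),
("top",C(-191,25,4),300,563),("top",C(-191,-25,4),382,558),
("scene",C(-165,-110,4),100,97),("scene",C(0,-110,4),107,232),("scene",C(-165,110,4),437,80),("scene",C(0,110,4),472,207),
("top",C(-115,75,4),203,440),("top",C(-115,-75,4),461,425),("scene",C(-115,75,4),391,118),("scene",C(-115,-75,4),157,133)]
S=np.radians(32)
def Ry(a): return np.array([[np.cos(a),0,np.sin(a)],[0,1,0],[-np.sin(a),0,np.cos(a)]])
def pose(p,q=None):
    x,y,yaw,s,o=p[:5]; q=o if q is None else q
    Rz=np.array([[np.cos(yaw),-np.sin(yaw),0],[np.sin(yaw),np.cos(yaw),0],[0,0,1]])
    h=np.array([39.6,0,176])-s*np.array([np.cos(S),0,np.sin(S)])+p[5]*np.array([-np.sin(S),0,np.cos(S)])
    Rc=Rz@Ry(-(S-q))
    return Rz,np.array([x,y,0]),Rc,Rz@h+[x,y,0]
def W(p,X):
    Rz,t,Rc,th=pose(p); return Rz@X[1]+t if X[0]=="h" else Rc@X[1]+th
def res(p):
    r=[]
    for n,X,u,v in obs:
        r+=list(proj(n,W(p,X))-[off[n][0]+(u+.5)/5-.5,off[n][1]+(v+.5)/5-.5])
    return np.array(r+[(p[3]-5)/20,(p[5]-1)/4])
if __name__=="__main__":
    s=least_squares(res,[550,0,0,5,.3,1],loss="soft_l1",x_scale=[10,10,.1,10,.1,3]); p=s.x; np.save("p.npy",p)
    print(p.round(3)); r=res(p)[:-2].reshape(-1,2)
    for o,e in zip(obs,r): print(o[0],o[1][0],o[1][1],e.round(2))
    Rz,t,Rc0,th=pose(p,0); Rcp=pose(p)[2]
    for nm,X,R in [("tab_now",(-180,0,4),Rcp),("tab_shut",(-180,0,4),Rc0),("Lseat",(-115,75,4),Rc0),("Rseat",(-115,-75,4),Rc0),("hinge",(0,0,0),Rc0)]:
        print(nm,(R@np.array(X,float)+th).round(1))
E
python3 fit.py
```

```text
[ 6.22562e+02 -4.68800e+01  5.90000e-02  1.63520e+01  4.35000e-01
 -3.83000e+00]
top h [130. 135. 176.] [-0.95 -0.04]
top h [ 130. -135.  176.] [ 0.1  -0.44]
top h [-130.  135.   70.] [-0.57 -0.48]
top h [-130. -135.   70.] [ 0.16 -0.26]
scene h [130. 135. 176.] [-0.01 -1.07]
scene h [ 130. -135.  176.] [-1.45 -1.64]
scene h [ 130. -135.    0.] [-1.34 -0.37]
scene h [130. 135.   0.] [ 0.54 -0.26]
scene h [  36. -135.  176.] [-1.38  4.48]
top c [  0. 110.   4.] [-0.62  0.22]
top c [   0. -110.    4.] [-0.27  0.23]
top c [-165.  110.    4.] [-0.12 -0.41]
top c [-165. -110.    4.] [-0.69 -0.77]
top c [-191.   25.    4.] [-0.8   0.43]
top c [-191.  -25.    4.] [-0.05  0.22]
scene c [-165. -110.    4.] [-0.55  0.39]
scene c [   0. -110.    4.] [-0.48 -0.25]
scene c [-165.  110.    4.] [-1.18 -0.38]
scene c [  0. 110.   4.] [ 0.27 -0.37]
top c [-115.   75.    4.] [-0.41  0.24]
top c [-115.  -75.    4.] [-0.6  -0.46]
scene c [-115.   75.    4.] [-0.37 -0.11]
scene c [-115.  -75.    4.] [-0.43 -0.09]
tab_now [471.5 -55.8 145.9]
tab_shut [495.8 -54.4  72.1]
Lseat [546.4  23.7 106.5]
Rseat [ 555.2 -126.   106.5]
hinge [650.3 -45.2 164.1]
```

```bash
python3 - <<'E'
import re
t=open("fit.py").read()
t=t.replace('x,y,yaw,s,o=p[:5]','x,y,yaw,s,o=p[:5]').replace('else Rc@X[1]+th','else Rc@(X[1]-[p[6]*(X[1][0] in (0,-165)),0,0])+th')
t=t.replace('(p[3]-5)/20,(p[5]-1)/4]','(p[3]-4)/8,(p[5]-0)/2,(p[6]-4)/4,p[7]/3,p[8]/3,p[9]/2,p[10]/2]').replace('5,.3,1]','5,.3,1,4,0,0,0,0]').replace('.1,3]','.1,3,3,1,1,1,1]').replace('[:-2]','[:-7]')
t=t.replace('r+=list(proj(n,W(p,X))-','r+=list(proj(n,W(p,X))+(p[7:9] if n=="top" else p[9:11])-')
open("fit.py","w").write(t)
E
python3 fit.py
```

```text
[ 6.19405e+02 -4.55560e+01  5.70000e-02  1.26760e+01  4.36000e-01
 -1.15000e+00  1.33500e+00  8.55000e-01 -6.42000e-01  1.71000e-01
  1.46800e+00]
top h [130. 135. 176.] [-0.47  0.3 ]
top h [ 130. -135.  176.] [0.61 0.05]
top h [-130.  135.   70.] [-0.21 -0.17]
top h [-130. -135.   70.] [0.55 0.2 ]
scene h [130. 135. 176.] [ 0.42 -0.29]
scene h [ 130. -135.  176.] [-0.83 -0.99]
scene h [ 130. -135.    0.] [-0.76  0.25]
scene h [130. 135.   0.] [0.95 0.5 ]
scene h [  36. -135.  176.] [-0.73  5.21]
top c [  0. 110.   4.] [-0.31  0.23]
top c [   0. -110.    4.] [0.32 0.35]
top c [-165.  110.    4.] [ 0.12 -0.19]
top c [-165. -110.    4.] [-0.17 -0.44]
top c [-191.   25.    4.] [-0.5   0.27]
top c [-191.  -25.    4.] [0.31 0.08]
scene c [-165. -110.    4.] [0.05 0.29]
scene c [   0. -110.    4.] [ 0.07 -0.5 ]
scene c [-165.  110.    4.] [-0.57 -0.39]
scene c [  0. 110.   4.] [ 0.84 -0.51]
top c [-115.   75.    4.] [-0.14 -0.05]
top c [-115.  -75.    4.] [-0.13 -0.67]
scene c [-115.   75.    4.] [0.29 0.02]
scene c [-115.  -75.    4.] [ 0.17 -0.02]
tab_now [470.  -54.2 150.2]
tab_shut [494.3 -52.8  76.3]
Lseat [545.   25.3 110.8]
Rseat [ 553.6 -124.5  110.8]
hinge [648.8 -43.9 168.3]
```

Call:
step_arm(motion=[{"claw":0,"delta_pos":[0,0,-14],"turn":-0.105},{"claw":0,"delta_pos":[0,0,-14],"turn":-0.105},{"claw":0,"delta_pos":[0,0,-14],"turn":-0.105},{"claw":0,"delta_pos":[0,0,-14],"turn":-0.105},{"claw":0,"delta_pos":[0,0,-14],"turn":-0.103}], force=20)

```text
clock: 0.52
eef_pos: [280.6, 558.2, 309.5]
tcp_rot: [-3.141, -0.0, -3.079]
contact_force: [0.1, 0.4, -0.3]
opening: 0.3
grasp_force: 0.0
```

Call:
step_arm(motion=[{"claw":0,"delta_pos":[-7.6,-31,0],"turn":0},{"claw":0,"delta_pos":[-7.6,-31,0],"turn":0},{"claw":0,"delta_pos":[-7.6,-31,0],"turn":0},{"claw":0,"delta_pos":[-7.6,-31,0],"turn":0},{"claw":0,"delta_pos":[-7.6,-31,0],"turn":0},{"claw":0,"delta_pos":[-7.6,-31,0],"turn":0},{"claw":0,"delta_pos":[-7.6,-31,0],"turn":0},{"claw":0,"delta_pos":[-7.6,-31,0],"turn":0}])

```text
clock: 1.18
eef_pos: [355.5, 312.7, 309.0]
tcp_rot: [-3.141, -0.0, -3.084]
contact_force: [0.3, -0.2, 0.7]
opening: -0.0
grasp_force: 0.0
```

Call:
step_arm(motion=[{"claw":0,"delta_pos":[-7.6,-31,0],"turn":0},{"claw":0,"delta_pos":[-7.6,-31,0],"turn":0},{"claw":0,"delta_pos":[-7.6,-31,0],"turn":0},{"claw":0,"delta_pos":[-7.6,-31,0],"turn":0},{"claw":0,"delta_pos":[-7.6,-31,0],"turn":0},{"claw":0,"delta_pos":[-7.6,-31,0],"turn":0},{"claw":0,"delta_pos":[-7.6,-31,0],"turn":0},{"claw":0,"delta_pos":[-7.6,-31,0],"turn":0}])

```text
clock: 1.85
eef_pos: [430.4, 68.6, 309.2]
tcp_rot: [3.142, -0.0, -3.084]
contact_force: [0.5, -0.0, 0.0]
opening: 0.002
grasp_force: 0.0
```

Call:
step_arm(motion=[{"claw":0,"delta_pos":[-7.6,-31,0],"turn":0},{"claw":0,"delta_pos":[-7.6,-31,0],"turn":0},{"claw":0,"delta_pos":[-7.6,-31,0],"turn":0},{"claw":0,"delta_pos":[-7.6,-31,0],"turn":0},{"claw":0,"delta_pos":[0,0,30],"turn":0},{"claw":0,"delta_pos":[0,0,30],"turn":0},{"claw":0,"delta_pos":[0,0,30],"turn":0},{"claw":0,"delta_pos":[0,0,30],"turn":0}])

```text
clock: 2.52
eef_pos: [467.6, -52.2, 188.0]
tcp_rot: [-3.142, 0.0, -3.085]
contact_force: [1.2, -0.4, -0.5]
opening: -0.005
grasp_force: 0.0
```

Run:
```python
from rig import *
import cv2, numpy as np
f=grab_frame("wrist"); a=f["img"][:,:,::-1]; np.savez("w1.npz",**f)
g=grab_frame("top")["img"][:,:,::-1][140:280,240:380]
cv2.imwrite("pics/w1.png",np.hstack([a[:, :],cv2.resize(g,(240,240)) .copy() if 0 else np.vstack([cv2.resize(g,(240,240)),np.zeros((180,240,3),np.uint8)])]))
print(sense()["eef_pos"],f["vertical_fov"],f["cx"],f["cy"])
```

```text
[464.60024125 -51.61552717 185.36852698] 65.70646984690485 280.5367029830324 210.3277225425453
```

View pics/w1.png

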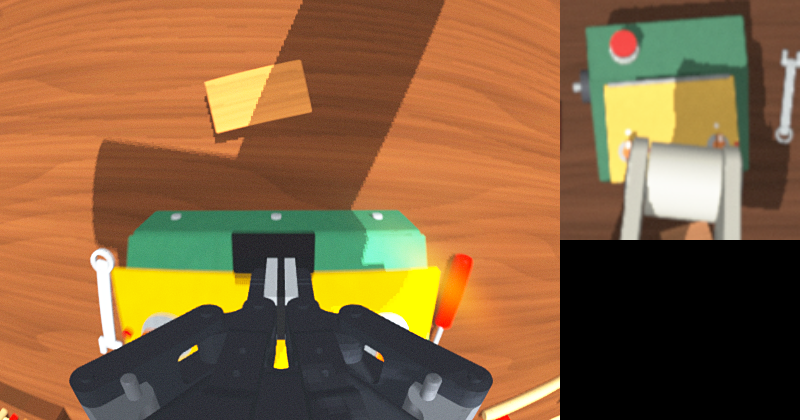

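Call:
step_arm(motion=[{"claw":0,"delta_pos":[0,0,10],"turn":0},{"claw":0,"delta_pos":[0,0,10],"turn":0},{"claw":0,"delta_pos":[-2,0,8],"turn":0},{"claw":0,"delta_pos":[-2,0,8],"turn":0},{"claw":0,"delta_pos":[-2,0,8],"turn":0},{"claw":0,"delta_pos":[-2,0,8],"turn":0},{"claw":0,"delta_pos":[-2,0,8],"turn":0},{"claw":0,"delta_pos":[-3,0,8],"turn":0}])

```text
clock: 3.28
eef_pos: [481.0, -51.1, 120.5]
tcp_rot: [-3.142, -0.0, -3.084]
contact_force: [-2.6, 0.6, 1.8]
opening: 0.002
grasp_force: 1.0
```

Call:
step_arm(motion=[{"claw":0,"delta_pos":[-3,0,5],"turn":0},{"claw":0,"delta_pos":[-3,0,5],"turn":0},{"claw":0,"delta_pos":[-3,0,5],"turn":0},{"claw":0,"delta_pos":[-3,0,5],"turn":0},{"claw":0,"delta_pos":[0,0,2],"turn":0},{"claw":0,"delta_pos":[0,0,2],"turn":0},{"claw":0,"delta_pos":[0,0,2],"turn":0},{"claw":0,"delta_pos":[0,0,2],"turn":0}])

```text
clock: 3.95
eef_pos: [493.4, -50.5, 93.5]
tcp_rot: [-3.141, 0.001, -3.084]
contact_force: [-0.2, -0.9, 2.7]
opening: -0.002
grasp_force: 0.9
```

Call:
step_arm(motion=[{"claw":0,"delta_pos":[0,0,1.5],"turn":0},{"claw":0,"delta_pos":[0,0,1.5],"turn":0},{"claw":0,"delta_pos":[0,0,1.5],"turn":0},{"claw":0,"delta_pos":[0,0,1.5],"turn":0}])

```text
clock: 4.28
eef_pos: [493.0, -50.5, 87.3]
tcp_rot: [-3.141, 0.0, -3.084]
contact_force: [-1.1, -0.1, 15.5]
opening: 0.005
grasp_force: 6.8
```

Call:
step_arm(motion=[{"claw":0,"delta_pos":[0,0,1],"turn":0},{"claw":0,"delta_pos":[0,0,1],"turn":0},{"claw":0,"delta_pos":[0,0,0],"turn":0}])

```text
clock: 4.53
eef_pos: [493.3, -50.5, 87.0]
tcp_rot: [-3.141, 0.001, -3.084]
contact_force: [-7.5, 0.7, 28.4]
opening: 0.001
grasp_force: 13.9
```

Call:
step_arm(motion=[{"claw":0,"delta_pos":[0,0,-5],"turn":0},{"claw":0,"delta_pos":[0,0,-30],"turn":0},{"claw":30,"delta_pos":[10,0,-35],"turn":0},{"claw":30,"delta_pos":[30,0,-25],"turn":0},{"claw":30,"delta_pos":[35,0,-20],"turn":0},{"claw":30,"delta_pos":[35,0,-10],"turn":0},{"claw":30,"delta_pos":[35,0,0],"turn":0},{"claw":30,"delta_pos":[0,0,0],"turn":0}])

```text
clock: 5.2
eef_pos: [341.8, -58.4, 209.6]
tcp_rot: [3.141, -0.004, -3.085]
contact_force: [-0.2, 0.2, -1.4]
opening: 0.354
grasp_force: 0.0
```

Run:
```python
from rig import *
import cv2, numpy as np
I=[]
for n,c in [("scene",(175,200)),("top",(140,240))]:
    f=grab_frame(n); np.savez(n+"1.npz",**f)
    I.append(cv2.resize(f["img"][c[0]:c[0]+120,c[1]:c[1]+130,::-1],None,fx=3,fy=3,interpolation=cv2.INTER_CUBIC))
f=grab_frame("wrist"); np.savez("w2.npz",**f)
cv2.imwrite("pics/v2.png",np.hstack(I)); cv2.imwrite("pics/w2.png",f["img"][:,:,::-1])
print(sense()["eef_pos"],sense()["tcp_rot"],(-f["R"].T@f["t"]).round(), f["R"].round(3).tolist())
```

```text
[348.45213799 -58.8271778  210.50824106] [-3.14134676e+00  1.29825953e-03 -3.08474300e+00] [268. -63. 345.] [[-0.056, 0.998, -0.0], [0.948, 0.054, 0.313], [0.313, 0.017, -0.95]]
```

View pics/v2.png

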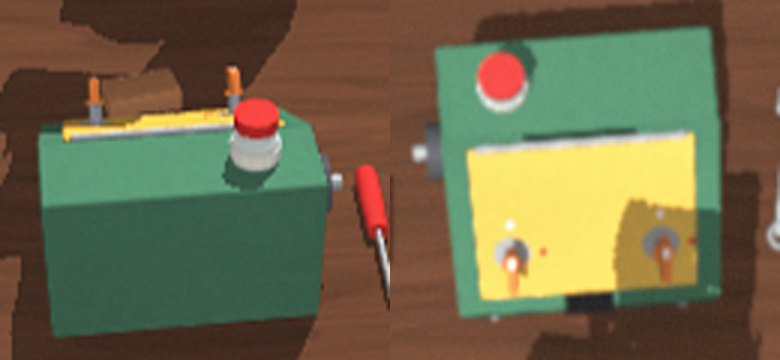

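View pics/w2.png

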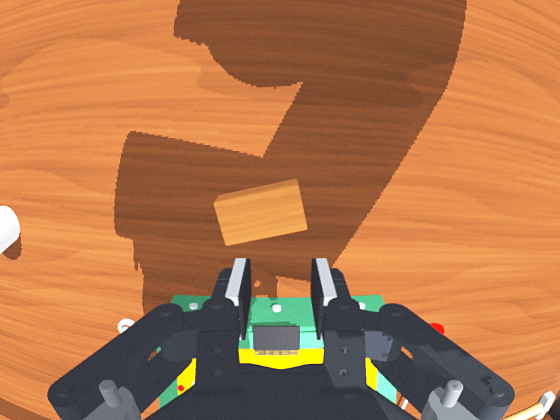

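```bash
cat > chk.py <<'E'
from fit import *
p=np.load("p.npy"); Rz,t,Rc,th=pose(p,0)
for n,o,dx in [("scene",(200,175),0),("top",(240,140),390)]:
    for nm,X in [("Lw",(-115,75,4)),("Rw",(-115,-75,4)),("Lup",(-95,75,52)),("Ldn",(-135,75,52)),("Rup",(-95,-75,52)),("Rdn",(-135,-75,52)),("c00",(0-p[6],110,4)),("c01",(-p[6],-110,4)),("c10",(-165-p[6],110,4)),("c11",(-165-p[6],-110,4)),("tabL",(-191,25,4)),("tabR",(-191,-25,4))]:
        q=proj(n,Rc@np.array(X,float)+th)+(p[7:9] if n=="top" else p[9:11])
        print(n,nm,(((q-o)+.5)*3-.5+[dx,0]).round(1))
E
python3 chk.py
```

```text
scene Lw [236.2 114.4]
scene Rw [ 97.2 123.7]
scene Lup [236.2  71.2]
scene Ldn [231.5  69. ]
scene Rup [94.7 80.2]
scene Rdn [93.9 77.7]
scene c00 [285.2 122.5]
scene c01 [ 64.2 137.5]
scene c10 [261.3 108.1]
scene c11 [ 64.3 121.2]
scene tabL [184.1 111.1]
scene tabR [140.  114.1]
top Lw [511.9 252.4]
top Rw [660.6 242. ]
top Lup [510.6 256.7]
top Ldn [513.7 292.9]
top Rup [665.8 245.7]
top Rdn [666.8 282.2]
top c00 [467.1 150.9]
top c01 [693.8 134.5]
top c10 [481.6 299.3]
top c11 [696.1 284.4]
top tabL [565.7 314.4]
top tabR [614.  311.1]
```

Call:
step_arm(motion=[{"claw":40,"delta_pos":[-29,12,0],"turn":0},{"claw":40,"delta_pos":[-29,12,0],"turn":0},{"claw":40,"delta_pos":[-29,12,0],"turn":0},{"claw":40,"delta_pos":[-29,12,0],"turn":0},{"claw":40,"delta_pos":[-29,12,0],"turn":0},{"claw":40,"delta_pos":[-29,12,0],"turn":0},{"claw":40,"delta_pos":[0,0,0],"turn":0},{"claw":40,"delta_pos":[0,0,0],"turn":0}])

```text
clock: 6.02
eef_pos: [519.5, 24.0, 209.1]
tcp_rot: [3.142, -0.001, -3.083]
contact_force: [-0.0, -0.1, -0.9]
opening: 0.467
grasp_force: 0.0
```

Run:
```python
from rig import *
import cv2, numpy as np
f=grab_frame("wrist"); a=f["img"][:,:,::-1]
cv2.imwrite("pics/w3.png",a); np.savez("w3.npz",**f)
s=sense(); print(s["eef_pos"],s["tcp_rot"],s["opening"],s["qpos"].round(2))
# project expected left wing top centre/ends through the fisheye
k=210/np.tan(np.radians(f["vertical_fov"]/2))
top=np.array([519.6,23.8,153.5]); c,sn=np.cos(.057),np.sin(.057); up=np.array([.848*c,.848*sn,.53])*20
for nm,X in [("top",top),("up",top+up),("dn",top-up)]:
    q=f["R"]@X+f["t"]; th=np.arctan2(np.hypot(q[0],q[1]),q[2]); d=q[:2]/np.hypot(q[0],q[1])
    print(nm,(np.array([f["cx"],f["cy"]])+k*th*d).round(1))
```

```text
[518.05767143  23.49081623 209.07880162] [-3.14156106e+00 -2.07409371e-03 -3.08338132e+00] 0.4669572665995877 [ 0.04  0.22  1.89 -0.    1.03 -1.59]
top [280.4 235.4]
up [280.4 266.9]
dn [280.5 204.9]
```

View pics/w3.png

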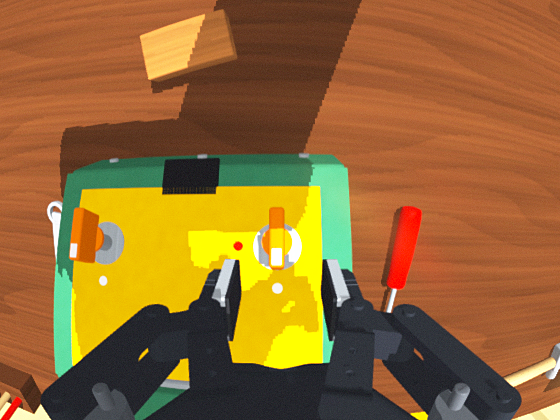

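Call:
step_arm(motion=[{"claw":30,"delta_pos":[-1,-2,15],"turn":0},{"claw":30,"delta_pos":[0,0,15],"turn":0},{"claw":30,"delta_pos":[0,0,15],"turn":0},{"claw":30,"delta_pos":[0,0,10],"turn":0},{"claw":30,"delta_pos":[0,0,6],"turn":0},{"claw":30,"delta_pos":[0,0,0],"turn":0}], force=35)

```text
clock: 6.57
eef_pos: [517.7, 20.9, 148.1]
tcp_rot: [-3.142, -0.002, -3.085]
contact_force: [-1.7, 0.7, -0.3]
opening: 0.351
grasp_force: 0.0
```

Call:
step_arm(motion=[{"claw":0,"delta_pos":[0,0,0],"turn":0},{"claw":0,"delta_pos":[0,0,0],"turn":0},{"claw":0,"delta_pos":[0,0,0],"turn":0},{"claw":0,"delta_pos":[0,0,0],"turn":0}])

```text
clock: 6.9
eef_pos: [519.1, 21.2, 150.0]
tcp_rot: [3.142, 0.001, -3.084]
contact_force: [-0.7, 0.5, 1.4]
opening: 0.105
grasp_force: 38.5
```

Call:
step_arm(motion=[{"claw":0,"delta_pos":[-1.06,0,1.7],"turn":0},{"claw":0,"delta_pos":[-1.06,0,1.7],"turn":0},{"claw":0,"delta_pos":[-1.06,0,1.7],"turn":0},{"claw":0,"delta_pos":[0,0,0],"turn":0}])

```text
clock: 7.23
eef_pos: [522.5, 21.4, 144.3]
tcp_rot: [3.142, 0.001, -3.084]
contact_force: [-1.1, 0.5, 5.5]
opening: 0.103
grasp_force: 39.0
```

Call:
step_arm(motion=[{"claw":0,"delta_pos":[-0.53,0,0.85],"turn":0},{"claw":0,"delta_pos":[-0.53,0,0.85],"turn":0}])

```text
clock: 7.4
eef_pos: [523.5, 21.5, 142.7]
tcp_rot: [3.142, 0.001, -3.084]
contact_force: [-1.9, -0.5, 7.5]
opening: 0.101
grasp_force: 39.0
```

Call:
step_arm(motion=[{"claw":0,"delta_pos":[-0.53,0,0.85],"turn":0},{"claw":0,"delta_pos":[-0.53,0,0.85],"turn":0},{"claw":0,"delta_pos":[0,0,0],"turn":0}])

```text
clock: 7.65
eef_pos: [524.4, 21.5, 141.3]
tcp_rot: [3.142, 0.0, -3.084]
contact_force: [-3.3, 0.7, 9.5]
opening: 0.102
grasp_force: 39.5
```

Call:
step_arm(motion=[{"claw":0,"delta_pos":[-0.53,0,0.85],"turn":0},{"claw":0,"delta_pos":[-0.53,0,0.85],"turn":0},{"claw":0,"delta_pos":[0,0,0],"turn":0}])

```text
clock: 7.9
eef_pos: [524.4, 21.5, 141.0]
tcp_rot: [3.142, -0.002, -3.084]
contact_force: [-13.5, 1.0, 30.9]
opening: 0.102
grasp_force: 42.2
```

Call:
step_arm(motion=[{"claw":0,"delta_pos":[0.5,0,-0.8],"turn":0},{"claw":0,"delta_pos":[-0.2,0,0],"turn":0.08},{"claw":0,"delta_pos":[-0.2,0,0],"turn":0.08},{"claw":0,"delta_pos":[-0.2,0.1,0],"turn":0.08},{"claw":0,"delta_pos":[0,0,0],"turn":0}], force=25)

```text
clock: 8.32
eef_pos: [524.7, 22.7, 141.0]
tcp_rot: [3.14, -0.001, 2.954]
contact_force: [-10.3, 6.6, 21.5]
opening: 0.098
grasp_force: 48.3
```

Call:
step_arm(motion=[{"claw":0,"delta_pos":[-0.3,0.1,0],"turn":0.08},{"claw":0,"delta_pos":[-0.3,0.1,0],"turn":0.08},{"claw":0,"delta_pos":[-0.3,0.2,0],"turn":0.08},{"claw":0,"delta_pos":[0,0,0],"turn":0}])

```text
clock: 8.65
eef_pos: [525.5, 23.4, 140.7]
tcp_rot: [3.14, -0.003, 2.713]
contact_force: [-9.4, 9.3, 18.3]
opening: 0.102
grasp_force: 66.7
```

Run:
```python
from rig import *
import cv2, numpy as np
s=sense(); print(s["contact_force"],s["wrist_torque"],s["opening"],s["eef_pos"])
f=grab_frame("wrist"); g=grab_frame("top")["img"][140:260,240:360]
cv2.imwrite("pics/w4.png",np.hstack([f["img"][150:400,130:430],cv2.resize(g,(250,250))])[:,:,::-1])
```

```text
[-9.40386662  9.32563732 18.30784846] [2.29118446 1.35844011 0.41415177] 0.10173597423968475 [525.5451631   23.44961856 140.73899987]
```

View pics/w4.png

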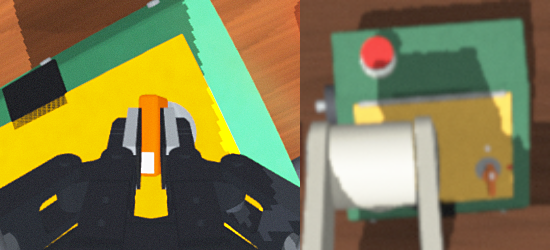

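Call:
step_arm(motion=[{"claw":0,"delta_pos":[-0.3,0.5,0],"turn":0.08},{"claw":0,"delta_pos":[-0.3,0.5,0],"turn":0.08},{"claw":0,"delta_pos":[-0.3,0.3,0],"turn":0.08},{"claw":0,"delta_pos":[-0.3,0.3,0],"turn":0.08},{"claw":0,"delta_pos":[0,0,0],"turn":0}], force=20)

```text
clock: 9.17
eef_pos: [526.0, 24.8, 141.3]
tcp_rot: [-3.141, -0.006, 2.393]
contact_force: [-18.3, 13.7, 31.7]
opening: 0.102
grasp_force: 83.9
```

Run:
```python
from rig import *
s=sense(); print(s["contact_force"],s["wrist_torque"],s["opening"],s["eef_pos"],s["qpos"].round(3))
```

```text
[-18.33335042  13.71842995  31.6656973 ] [2.99665301 2.74257713 0.53776165] 0.10173134022208406 [526.04168277  24.75684284 141.34948941] [ 0.042  0.324  1.928  0.005  0.894 -0.784]
```

Call:
step_arm(motion=[{"claw":10,"delta_pos":[0,0.3,-0.5],"turn":0},{"claw":10,"delta_pos":[0,0.3,0],"turn":0}])

```text
clock: 9.33
eef_pos: [526.9, 24.1, 141.2]
tcp_rot: [-3.141, -0.003, 2.399]
contact_force: [-13.5, 5.8, 20.5]
opening: 0.123
grasp_force: 57.0
```

Run:
```python
from rig import *
s=sense(); print(s["contact_force"],s["wrist_torque"],s["opening"],s["eef_pos"],s["grasp_force"])
```

```text
[-13.53994182   5.77132095  20.46127079] [1.39003479 2.02990507 0.26396318] 0.12270838900183063 [526.90275405  24.12072084 141.19896865] 56.985656465403736
```

Call:
step_arm(motion=[{"claw":11,"delta_pos":[-0.2,0.3,0],"turn":0.08},{"claw":11.3,"delta_pos":[-0.2,0.3,0],"turn":0.08},{"claw":11.6,"delta_pos":[-0.2,0.3,0],"turn":0.08},{"claw":12,"delta_pos":[0,0,0],"turn":0}])

```text
clock: 9.67
eef_pos: [528.2, 24.1, 141.1]
tcp_rot: [-3.14, -0.003, 2.154]
contact_force: [-10.5, 5.4, 19.5]
opening: 0.15
grasp_force: 39.5
```

Run:
```python
from rig import *
s=sense(); print(s["contact_force"],s["wrist_torque"],s["opening"],s["eef_pos"],s["grasp_force"])
```

```text
[-10.50941043   5.43387854  19.45183099] [1.30793512 1.66699649 0.16348264] 0.14950105519701865 [528.1827302   24.08856133 141.12045508] 39.48422546032816
```

Call:
step_arm(motion=[{"claw":12.5,"delta_pos":[-0.1,0.3,0],"turn":0.08},{"claw":13,"delta_pos":[-0.1,0.3,0],"turn":0.08},{"claw":13.3,"delta_pos":[0,0.3,0],"turn":0.08},{"claw":13.6,"delta_pos":[0,0,0],"turn":0}])

```text
clock: 10.0
eef_pos: [529.3, 23.6, 140.9]
tcp_rot: [-3.14, -0.001, 1.914]
contact_force: [-8.6, 0.2, 15.9]
opening: 0.165
grasp_force: 26.6
```

Run:
```python
from rig import *
s=sense(); print(s["contact_force"],s["wrist_torque"],s["opening"],s["eef_pos"],s["grasp_force"])
```

```text
[-8.6293378   0.24384298 15.91948816] [0.37568126 1.3955498  0.12507519] 0.1645315026315101 [529.34419053  23.64771381 140.94228287] 26.561053209006786
```

Call:
step_arm(motion=[{"claw":13.6,"delta_pos":[0,0.2,0.1],"turn":0.08},{"claw":13.6,"delta_pos":[0,0.2,0.1],"turn":0.08},{"claw":13.6,"delta_pos":[0,0.2,0.1],"turn":0.08},{"claw":13.6,"delta_pos":[0,0,0],"turn":0.08},{"claw":13.6,"delta_pos":[0,0,0],"turn":0.02}])

```text
clock: 10.42
eef_pos: [530.1, 23.4, 140.9]
tcp_rot: [-3.14, 0.0, 1.574]
contact_force: [-9.8, -0.4, 18.3]
opening: 0.158
grasp_force: 32.7
```

Run:
```python
from rig import *
s=sense(); print(s["contact_force"],s["wrist_torque"],s["opening"],s["eef_pos"],s["grasp_force"])
```

```text
[-9.78509689 -0.37673699 18.30556808] [0.14830875 1.3424545  0.25592379] 0.15816363970519456 [530.0523017   23.42285219 140.866555  ] 32.681846694031265
```

Call:
step_arm(motion=[{"claw":20,"delta_pos":[0,0,0],"turn":0},{"claw":30,"delta_pos":[0,0,0],"turn":0},{"claw":30,"delta_pos":[0,0,0],"turn":0},{"claw":30,"delta_pos":[0,0,-10],"turn":0},{"claw":40,"delta_pos":[0,0,-20],"turn":0},{"claw":40,"delta_pos":[0,0,-20],"turn":0},{"claw":40,"delta_pos":[0,0,-20],"turn":0},{"claw":40,"delta_pos":[0,0,0],"turn":0}])

```text
clock: 11.08
eef_pos: [533.5, 23.6, 214.4]
tcp_rot: [3.135, -0.0, 1.579]
contact_force: [0.8, 0.2, 0.8]
opening: 0.468
grasp_force: 0.0
```

Call:
step_arm(motion=[{"claw":40,"delta_pos":[0,0,0],"turn":-0.125},{"claw":40,"delta_pos":[0,0,0],"turn":-0.125},{"claw":40,"delta_pos":[0,0,0],"turn":-0.125},{"claw":40,"delta_pos":[0,0,0],"turn":-0.125},{"claw":40,"delta_pos":[0,0,0],"turn":-0.125},{"claw":40,"delta_pos":[0,0,0],"turn":-0.125},{"claw":40,"delta_pos":[0,0,0],"turn":-0.125},{"claw":40,"delta_pos":[0,0,0],"turn":-0.125}])

```text
clock: 11.75
eef_pos: [531.1, 23.5, 209.9]
tcp_rot: [-3.142, -0.0, 2.585]
contact_force: [-0.2, 0.2, -0.5]
opening: 0.465
grasp_force: 0.0
```

Call:
step_arm(motion=[{"claw":40,"delta_pos":[0,0,0],"turn":-0.125},{"claw":40,"delta_pos":[0,0,0],"turn":-0.125},{"claw":40,"delta_pos":[0,0,0],"turn":-0.125},{"claw":40,"delta_pos":[0,0,0],"turn":-0.125},{"claw":40,"delta_pos":[0,0,0],"turn":-0.125},{"claw":40,"delta_pos":[0,0,0],"turn":0}])

```text
clock: 12.25
eef_pos: [531.0, 23.5, 209.9]
tcp_rot: [-3.142, -0.0, -3.073]
contact_force: [-0.7, -0.2, 0.0]
opening: 0.47
grasp_force: 0.0
```

Run:
```python
from rig import *
import cv2, numpy as np
s=sense(); print(s["contact_force"],s["tcp_rot"],s["eef_pos"])
f=grab_frame("wrist"); np.savez("w5.npz",**f)
g=grab_frame("top")["img"][140:260,240:360]
cv2.imwrite("pics/w5.png",f["img"][140:400,30:430,::-1].repeat(2,0).repeat(2,1)[:520])
```

```text
[-0.72700173 -0.16038144  0.021153  ] [-3.14153399e+00 -6.42069080e-05 -3.07348780e+00] [531.02921137  23.50803708 209.94277615]
```

View pics/w5.png

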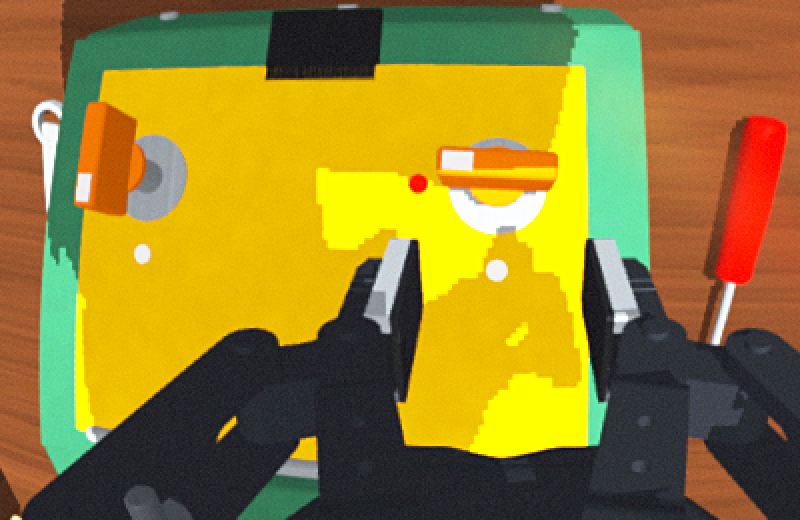

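Call:
step_arm(motion=[{"claw":40,"delta_pos":[2.5,-30.3,0],"turn":0.011},{"claw":40,"delta_pos":[2.5,-30.3,0],"turn":0},{"claw":40,"delta_pos":[2.5,-30.3,0],"turn":0},{"claw":40,"delta_pos":[2.5,-30.3,0],"turn":0},{"claw":40,"delta_pos":[2.5,-30.3,0],"turn":0},{"claw":40,"delta_pos":[0,0,0],"turn":0},{"claw":40,"delta_pos":[0,0,0],"turn":0}])

```text
clock: 12.93
eef_pos: [526.5, -129.8, 210.0]
tcp_rot: [3.142, 0.0, -3.097]
contact_force: [0.0, 0.4, -0.1]
opening: 0.467
grasp_force: 0.0
```

```bash
cat > blob.py <<'E'
from rig import *
import cv2, numpy as np
def blobs(img):
    h=cv2.cvtColor(img,cv2.COLOR_RGB2HSV)
    m=cv2.inRange(h,(6,150,90),(16,255,255)); m[:150]=0; m[300:]=0; m[:, :100]=0; m[:,460:]=0
    n,l,st,c=cv2.connectedComponentsWithStats(m)
    return [(st[i].tolist(),c[i].round(1).tolist()) for i in range(1,n) if st[i][4]>120]
if __name__=="__main__":
    f=grab_frame("wrist"); s=sense(); print(s["eef_pos"],s["tcp_rot"],blobs(f["img"]))
    print("left earlier",blobs(np.load("w3.npz")["img"]))
    np.savez("w6.npz",**f)
E
python3 blob.py
```

```text
[ 526.46953989 -128.73697941  209.9358044 ] [ 3.14124378e+00 -2.06541092e-04 -3.09476372e+00] [([100, 150, 52, 150, 6821], [122.6, 228.5]), ([412, 150, 48, 9, 355], [436.9, 153.3]), ([268, 210, 30, 62, 1023], [282.7, 239.0]), ([445, 228, 15, 23, 215], [452.9, 238.0])]
left earlier [([100, 150, 162, 10, 834], [164.9, 152.5]), ([262, 150, 198, 150, 14773], [403.5, 218.2]), ([262, 208, 24, 47, 411], [273.3, 224.5])]
```

Run:
```python
import numpy as np, cv2
for n in ("w3","w6"):
    im=np.load(n+".npz")["img"]; h=cv2.cvtColor(im,cv2.COLOR_RGB2HSV)
    for r in (209,213,218,225,235,245,255,262,266,270):
        print(n,r,''.join('o' if 6<=a[0]<=17 and a[1]>150 and a[2]>60 else ('w' if a[1]<70 and a[2]>150 else '.') for a in h[r,258:306]))
```

```text
w3 209 ............oooooooooooooo......................
w3 213 ...........ooooooooooooooo......................
w3 218 ...........ooooooooooooooo......................
w3 225 .........wwooooooooooooooo.www..................
w3 235 wwwww...oooo.....................wwwwwwww.......
w3 245 wwww.oooooo.......................wwwwwwwwww....
w3 255 wwwwwwwwww...wwwwwwwwwww..o.wwwwwwwwwwwwww......
w3 262 ..wwwwwwwww..wwwwwwwwwww...wwwwwwwwwww..........
w3 266 .......wwww...............wwwwww................
w3 270 ................................................
w6 209 ................................................
w6 213 ..................oooooooooooooo................
w6 218 ..................oooooooooooooo................
w6 225 ..................oooooooooooooo................
w6 235 .............ooooooooooooooooooooooooo..........
w6 245 ..........oooooooooooooooooooooooooooooo........
w6 255 ...............oooooowwwwwwwwwoooooo............
w6 262 ..................ooowwwwwwwww.oo...............
w6 266 ..................ooowwwwwwwww.oo...............
w6 270 ...................ooooooooooooo................
```

Call:
step_arm(motion=[{"claw":30,"delta_pos":[-3,1.1,15],"turn":-0.01},{"claw":30,"delta_pos":[0,0,15],"turn":0},{"claw":30,"delta_pos":[0,0,15],"turn":0},{"claw":30,"delta_pos":[0,0,10],"turn":0},{"claw":30,"delta_pos":[0,0,5],"turn":0},{"claw":30,"delta_pos":[0,0,0],"turn":0}], force=35)

```text
clock: 13.48
eef_pos: [529.0, -126.3, 149.1]
tcp_rot: [3.141, -0.002, -3.08]
contact_force: [-0.3, -0.5, -0.5]
opening: 0.35
grasp_force: 0.0
```

Call:
step_arm(motion=[{"claw":0,"delta_pos":[0,0,0],"turn":0},{"claw":0,"delta_pos":[0,0,0],"turn":0},{"claw":0,"delta_pos":[0,0,0],"turn":0},{"claw":0,"delta_pos":[0,0,0],"turn":0}])

```text
clock: 13.82
eef_pos: [530.1, -127.8, 150.9]
tcp_rot: [-3.14, 0.001, -3.08]
contact_force: [-0.2, -4.9, 0.6]
opening: 0.1
grasp_force: 38.5
```

Call:
step_arm(motion=[{"claw":0,"delta_pos":[-1.06,-0.4,1.7],"turn":0},{"claw":0,"delta_pos":[-1.06,0,1.7],"turn":0},{"claw":0,"delta_pos":[-1.06,0,1.7],"turn":0},{"claw":0,"delta_pos":[0,0,0],"turn":0}])

```text
clock: 14.15
eef_pos: [533.5, -127.7, 145.2]
tcp_rot: [-3.141, 0.001, -3.08]
contact_force: [-0.7, -4.0, 5.6]
opening: 0.105
grasp_force: 39.1
```

Call:
step_arm(motion=[{"claw":0,"delta_pos":[-0.53,0,0.85],"turn":0},{"claw":0,"delta_pos":[0,0,0],"turn":0}])

```text
clock: 14.32
eef_pos: [533.9, -127.6, 144.4]
tcp_rot: [-3.141, 0.001, -3.08]
contact_force: [-0.9, -3.6, 5.9]
opening: 0.103
grasp_force: 39.2
```

Now steps of 1.5 mm until the force jumps.

Call:
step_arm(motion=[{"claw":0,"delta_pos":[-0.4,0,0.64],"turn":0},{"claw":0,"delta_pos":[-0.4,0,0.64],"turn":0},{"claw":0,"delta_pos":[0,0,0],"turn":0}])

```text
clock: 14.57
eef_pos: [534.7, -127.6, 143.2]
tcp_rot: [-3.141, 0.001, -3.08]
contact_force: [-0.8, -3.9, 7.0]
opening: 0.101
grasp_force: 39.2
```

Call:
step_arm(motion=[{"claw":0,"delta_pos":[-0.4,0,0.64],"turn":0},{"claw":0,"delta_pos":[-0.4,0,0.64],"turn":0},{"claw":0,"delta_pos":[0,0,0],"turn":0}])

```text
clock: 14.82
eef_pos: [535.0, -127.6, 142.8]
tcp_rot: [-3.141, 0.0, -3.08]
contact_force: [-6.4, -3.4, 15.8]
opening: 0.102
grasp_force: 40.5
```

Call:
step_arm(motion=[{"claw":0,"delta_pos":[-0.25,0,0.4],"turn":0},{"claw":0,"delta_pos":[-0.2,0,0],"turn":0.08},{"claw":0,"delta_pos":[-0.2,0,0],"turn":0.08},{"claw":0,"delta_pos":[-0.2,0.1,0],"turn":0.08},{"claw":0,"delta_pos":[0,0,0],"turn":0}], force=20)

```text
clock: 15.23
eef_pos: [535.4, -126.8, 142.4]
tcp_rot: [3.141, -0.001, 2.958]
contact_force: [-8.9, -0.0, 19.7]
opening: 0.102
grasp_force: 48.1
```

```bash
cat > st.py <<'E'
from rig import *
s=sense(); print(s["contact_force"].round(1),s["wrist_torque"].round(2),s["opening"],s["eef_pos"].round(1),s["grasp_force"])
E
python3 st.py
```

```text
[-8.9 -0.  19.7] [0.29 1.25 0.22] 0.10215278524409514 [ 535.4 -126.8  142.4] 48.096959413960576
```

Call:
step_arm(motion=[{"claw":8.5,"delta_pos":[-0.3,0.2,0],"turn":0.08},{"claw":9,"delta_pos":[-0.3,0.3,0],"turn":0.08},{"claw":9.2,"delta_pos":[-0.3,0.3,0],"turn":0.08},{"claw":9.5,"delta_pos":[-0.3,0.3,0],"turn":0.08},{"claw":9.5,"delta_pos":[0,0,0],"turn":0}])

```text
clock: 15.65
eef_pos: [536.0, -126.0, 142.2]
tcp_rot: [-3.141, -0.003, 2.638]
contact_force: [-11.0, -0.8, 20.7]
opening: 0.111
grasp_force: 50.9
```

```bash
python3 st.py
```

```text
[-11.   -0.8  20.7] [0.39 1.73 0.36] 0.1113725409665608 [ 536.  -126.   142.2] 50.88525077328086
```

Good; continue in the same way.

Call:
step_arm(motion=[{"claw":10,"delta_pos":[-0.3,0.3,0],"turn":0.08},{"claw":10.3,"delta_pos":[-0.3,0.3,0],"turn":0.08},{"claw":10.6,"delta_pos":[-0.2,0.3,0],"turn":0.08},{"claw":11,"delta_pos":[-0.2,0.3,0],"turn":0.08},{"claw":11,"delta_pos":[0,0,0],"turn":0}])

```text
clock: 16.07
eef_pos: [537.1, -125.8, 141.9]
tcp_rot: [-3.139, -0.003, 2.318]
contact_force: [-11.4, -2.2, 18.7]
opening: 0.131
grasp_force: 48.2
```

```bash
python3 st.py
```

```text
[-11.4  -2.2  18.7] [0.05 1.76 0.28] 0.13104664410017106 [ 537.1 -125.8  141.9] 48.18863230291754
```

Call:
step_arm(motion=[{"claw":11.5,"delta_pos":[-0.2,0.3,0],"turn":0.08},{"claw":12,"delta_pos":[-0.1,0.3,0],"turn":0.08},{"claw":12.3,"delta_pos":[-0.1,0.3,0],"turn":0.08},{"claw":12.6,"delta_pos":[0,0.3,0],"turn":0.08},{"claw":12.6,"delta_pos":[0,0,0],"turn":0}])

```text
clock: 16.48
eef_pos: [538.0, -125.6, 141.7]
tcp_rot: [-3.138, -0.002, 1.998]
contact_force: [-11.9, -3.8, 17.6]
opening: 0.145
grasp_force: 38.4
```

```bash
python3 st.py
```

```text
[-11.9  -3.8  17.6] [-0.28  1.9   0.18] 0.14497828682201802 [ 538.  -125.6  141.7] 38.357296362519264
```

Turned 1.20; 0.41 to go.

Call:
step_arm(motion=[{"claw":13,"delta_pos":[0,0.2,0.1],"turn":0.08},{"claw":13.3,"delta_pos":[0,0.2,0.1],"turn":0.08},{"claw":13.5,"delta_pos":[0,0.2,0],"turn":0.08},{"claw":13.5,"delta_pos":[0,0.1,0],"turn":0.08},{"claw":13.5,"delta_pos":[0,0,0],"turn":0.08},{"claw":13.5,"delta_pos":[0,0,0],"turn":0.02},{"claw":13.5,"delta_pos":[0,0,0],"turn":0}])

```text
clock: 17.07
eef_pos: [538.8, -125.4, 141.6]
tcp_rot: [-3.138, -0.0, 1.581]
contact_force: [-12.5, -2.6, 18.3]
opening: 0.157
grasp_force: 33.7
```

```bash
python3 st.py
```

```text
[-12.5  -2.6  18.3] [-0.37  1.81  0.25] 0.1568064824443358 [ 538.8 -125.4  141.6] 33.65420714020729
```

Call:
step_arm(motion=[{"claw":20,"delta_pos":[0,0,0],"turn":0},{"claw":30,"delta_pos":[0,0,0],"turn":0},{"claw":30,"delta_pos":[0,0,0],"turn":0},{"claw":30,"delta_pos":[0,0,-10],"turn":0},{"claw":40,"delta_pos":[0,0,-20],"turn":0},{"claw":40,"delta_pos":[0,0,-20],"turn":0},{"claw":40,"delta_pos":[0,0,-20],"turn":0},{"claw":40,"delta_pos":[0,0,0],"turn":0}])

```text
clock: 17.73
eef_pos: [543.1, -125.7, 215.4]
tcp_rot: [3.135, 0.001, 1.583]
contact_force: [-0.1, -0.5, 0.8]
opening: 0.467
grasp_force: 0.0
```

Call:
step_arm(motion=[{"claw":40,"delta_pos":[0,0,0],"turn":-0.125},{"claw":40,"delta_pos":[0,0,0],"turn":-0.125},{"claw":40,"delta_pos":[0,0,0],"turn":-0.125},{"claw":40,"delta_pos":[0,0,0],"turn":-0.125},{"claw":40,"delta_pos":[0,0,0],"turn":-0.125},{"claw":40,"delta_pos":[0,0,0],"turn":-0.125},{"claw":40,"delta_pos":[0,0,0],"turn":-0.125},{"claw":40,"delta_pos":[0,0,0],"turn":-0.125}])

```text
clock: 18.4
eef_pos: [540.6, -125.2, 210.8]
tcp_rot: [3.141, -0.0, 2.589]
contact_force: [-0.0, 0.6, -0.3]
opening: 0.467
grasp_force: 0.0
```

Call:
step_arm(motion=[{"claw":40,"delta_pos":[0,0,0],"turn":-0.125},{"claw":40,"delta_pos":[0,0,0],"turn":-0.125},{"claw":40,"delta_pos":[0,0,0],"turn":-0.125},{"claw":40,"delta_pos":[0,0,0],"turn":-0.125},{"claw":40,"delta_pos":[0,0,0],"turn":-0.125},{"claw":40,"delta_pos":[0,0,0],"turn":0}])

```text
clock: 18.9
eef_pos: [540.7, -125.2, 210.8]
tcp_rot: [3.141, -0.0, -3.069]
contact_force: [-0.3, -0.1, -1.3]
opening: 0.471
grasp_force: 0.0
```

Run:
```python
from rig import *
import numpy as np, cv2
f=grab_frame("wrist"); np.savez("w7.npz",**f); s=sense(); print(s["eef_pos"],s["tcp_rot"],s["contact_force"])
for n in ("w5","w7"):
    im=np.load(n+".npz")["img"]; h=cv2.cvtColor(im,cv2.COLOR_RGB2HSV)
    for r in range(206,248,3):
        print(n,r,''.join('o' if 6<=a[0]<=17 and a[1]>150 and a[2]>60 else ('w' if a[1]<70 and a[2]>150 else '.') for a in h[r,235:325]))
```

```text
[ 540.61201344 -125.23464437  210.82310652] [ 3.14130109e+00 -9.89682610e-05 -3.07747488e+00] [-0.26418843  0.33887004 -0.39631961]
w5 206 ..........................................................................................
w5 209 ........................................wwwwwwww..........................................
w5 212 ................................wwwwwwwwwwwwwwwwwwwwwwww..................................
w5 215 ..............oo.www...........ooooooooooooooooooooooooooooo..............................
w5 218 ..............oowwwwwwwwwwwwwwwwoooooooooooooooooooooooooooooooooooooooooo................
w5 221 .............ooowwwwwwwwwwwwwww.oooooooooooooooooooooooooooooooooooooooooo................
w5 224 .............oo..wwwwwwwwwwwwww...........................................................
w5 227 ..oooo........oo..........................................................................
w5 230 ........o.......oooooooooooooooooooooooooooooooooooooooooooooooooooooooo..................
w5 233 ........o...........ooooooooooooooooooooooooooooooooooooooooooooooooooo........
[... 1075 characters left out ...]
..............
w7 227 ......o.......oooooooooooooooooooooooooooooooooooooooooooooooooooooooooo..................
w7 230 .......o.......oooooooooooooooooooooooooooooooooooooooooooooooooooooooo...................
w7 233 ......o......................oooooooooooooooooooooooooooooooooooooooo.....................
w7 236 ...............................ooooooooooooooooooooooo....................................
w7 239 ..................................ooooooooooooooooo.......................................
w7 242 ..........................................................................................
w7 245 ..........................................................................................
```

Call:
step_arm(motion=[{"claw":40,"delta_pos":[10,0,-20],"turn":0},{"claw":40,"delta_pos":[25,0,-20],"turn":0},{"claw":40,"delta_pos":[30,0,-10],"turn":0},{"claw":40,"delta_pos":[30,0,0],"turn":0},{"claw":40,"delta_pos":[30,0,0],"turn":0},{"claw":40,"delta_pos":[30,0,0],"turn":0},{"claw":40,"delta_pos":[0,0,0],"turn":0},{"claw":40,"delta_pos":[0,0,0],"turn":0}])

```text
clock: 19.62
eef_pos: [385.1, -135.7, 261.3]
tcp_rot: [-3.141, 0.001, -3.081]
contact_force: [0.7, 0.3, -0.7]
opening: 0.47
grasp_force: 0.0
```

Run:
```python
from rig import *
import numpy as np, cv2
f=grab_frame("scene"); np.savez("scene2.npz",**f); print(sense()["eef_pos"])
for n in ("scene1","scene2"):
    h=cv2.cvtColor(np.load(n+".npz")["img"],cv2.COLOR_RGB2HSV).astype(int)
    for r in range(195,222):
        print(n,r,''.join('o' if 4<=a[0]<=17 and a[1]>150 and a[2]>80 else ('y' if 20<=a[0]<=35 and a[1]>120 and a[2]>80 else('g' if a[1]<60 else '.')) for a in h[r,218:300]))
```

```text
[ 386.33790567 -135.81518732  261.44138477]
scene1 195 ..................................................................................
scene1 196 ..................................................................................
scene1 197 .........................................................oo..o....................
scene1 198 .........................................................oo..o....................
scene1 199 .........................................................ooooo....................
scene1 200 .........................................................ooooo....................
scene1 201 ...........oo.o..........................................ooooo....................
scene1 202 ...........oooo..........................................oooooo...................
scene1 203 ...........oooo...........................................ooooo...................
scene1 204 ...........oooo..........................................oooooo...................
scene1 205 ...........oooo.........................................oooooooo..................
scene1 206 ...........
[... 3319 characters left out ...]
yyyyyyyyyyyyyyyyyyyy......................
scene2 215 ....y.yyy.y.gggg..yyyyyyyyyyyyyyyyyyyyyyyyyyyyyyyyyyyyyyyyy...............oyy.....
scene2 216 g.....yyyyy...g...yyyyyyyyyyyyyyyyyyyyyyyyyyy..............g..............oyy.....
scene2 217 ....yyyyyyyyyy.yyyyyyyyyyyyyyy...............ggggggggggggggg..............o.......
scene2 218 ...yyyyyyyyyyyyy..............ggggggggggggggggggggggggggggg.g.............g.......
scene2 219 ...yyy..........ggggggggggggggggggggggggggggggg.............g.............g.......
scene2 220 ...yyyggggggggggggggggggggggggggg..........................ggg...........gg.......
scene2 221 ...yy.ggggggggg............................................gggggg....ggggggg......
```

```bash
python3 -c "
from rig import *
print(sign_off())"
```

```text
the job is handed in; nothing more can be done
None
```

The job is handed in at about 20 s of the 67 s: the cover is shut, and both studs were pushed to their bottom, turned a quarter clockwise and released. The last images show both wings about level and roughly 5 mm in, so they look caught, but no verdict came back from `sign_off()`; I did not re-check the loose things, though no unexpected contact was felt.

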